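Drive the bush out of a seeder hub

ROBOT

A 6-joint arm with a two-finger parallel gripper is mounted at the origin on the work surface. World frame = base frame: x ahead of the robot, y to its left, z up, the work surface at z = 0. Lengths are in m, angles in rad, forces in N, time in s.
With the tool pointing down it reaches from about 0.325 to 1 m from the base axis. Payload 5.1 kg.
Tool frame: the origin (TCP) lies at the very end of the fingers, on their centre line; the grasp point (between the pads) lies 19 mm behind it (grasp_offset is the distance from the TCP to the grasp point, in m); z points along the fingers, y is the line along which they close (so a half turn about z gives the same grasp; the last joint's range is limited). The gripper opens to 85 mm and grips with 20 to 120 N. Pads are 22 mm wide; open, the fingers measure 114 mm over their backs; the gripper's body (76 mm by 85 mm) begins 54 mm behind the grasp point. The pads swing forward as they close: fully open they stand 13 mm farther back than shut.
Start: joints at [1.107, 0.124, 1.65, -0, 1.367, -0.083], TCP at [0.242, 0.603, 0.204] pointing down, gripper open.
Joint ranges: [-2.61, 2.61], [-1.02, 2.33], [0.03, 2.71], [-1.35, 4.49], [0.32, 2.68], [-2.91, 2.91]. Speed limits (rad/s): [2.57, 2.57, 3.14, 3.14, 3.14, 3.14].

INTERFACE

Orientations are given as a rotation vector (axis times angle).
In Python, from rig import get_state, camera, camera_model, hand_in, find_in, grasp_offset gives the robot as it stands.
- The arm moves only by the tool send_rows, never from a script. Its argument "steps" is a list of rows, each an object of numbers: "dx", "dy", "dz": the shift along the tool's x, y, z in mm; "yaw": the turn about the tool's z in rad. In form: [{"dx": .., "dy": .., "dz": .., "yaw": ..}, ...]. A call has 1 to 5 rows; each row is the pose to reach, as a shift and turn from the pose commanded when the call began, along the tool's axes at that moment; what a row does not reach only later rows make up. A row lasts 1/12 s, in which the tool goes at most 41.7 mm and 7.16 degrees, less where a joint would pass 70% of its speed; a pose out of reach is approached as far as the arm can. A call with a gripper value outside its range is refused whole. "gripper" is the opening, from -1 (shut) to 1 (fully open), set as the call begins (left out, the last holds). The fingers move at their own pace and stop on an object; "squeeze" is the grip in N (left out, the last holds). Time passes only in rows, so rows that repeat a pose let the fingers close. It gives the time, the measured TCP pose, the force, the opening and the grip force at its end, in the units of the state.
- get_state(): the state, without advancing time (a new reading comes with each control period).
- camera(name): name is "side" or "top" or "wrist"; returns (picture, depth): 420x560x3 uint8, red, green, blue; 420x560 float32, m along the optical axis (not along the pixel's ray), 0 where there is no reading.
- camera_model(name): a dict with "K" (3x3 intrinsics, pixels), "rvec" (rotation vector, rad) and "tvec" (3), from world to camera coordinates, as OpenCV has them. Camera axes: x right, y down, z forward; pixel columns grow to the right and rows downward; lengths in m; the calibration is good to about 2 mm. A picture is of the moment at which its call begins: read the wrist's pose just before it. camera_model takes no time and is no camera call; for the wrist camera it gives the pose at the moment of the call.
- hand_in(): hands the job in; it is judged then, once.
Trained networks look in the newest picture that a camera, given by its name, has taken for a name from the list of things; names that differ only in an ending like _2 or _b are one class to them, and where a whole thing is asked for, a point or a joint stands for the part that bears it (a point fixed in the world has none). Each returns a list of dicts, best first, with "confidence" (0 to 1); they miss things now and then, are a little off and sometimes report something else, mostly with a low value. They report only what shows in the picture. A call takes as long as a camera call. They do not tell look-alikes from the thing itself.
- find_in(name, camera): "centre" ([x, y, z] in m, in world coordinates, good to about 4 mm: the middle of the surface that is visible of it).
The state is a dict: "time": time; "joints": joint angles; "qvel": joint speeds; "tau": joint torques, N m; "tool_pos": TCP position; "tool_rot": TCP orientation; "force": force on the tool from outside, world axes, zero at the start; "wrist_torque": the same for the moment, N m; "finger_gap": finger opening in m; "gripper_force": force on a finger pad.
Only numpy, scipy, OpenCV 4.12 (cv2) and the standard library are available. Lean on these libraries where they do the work, as an engineer would, in place of code of your own. Each camera call takes 0.05 s, during which the arm holds its last target. There are 200 camera calls.

TASK

The seeder's hub sits in the knock-out stand on the potting bench with its worn brass bush stuck in the off-centre bore. Take the wooden-handled steel drift from the rack, find the bore with its tip, push the bush all the way out underneath without ever pressing on the hub or bush with more than 30 N, then stand the drift back upright in its own rack hole and let go. Leave the dibber, fibre pot, seed jar and trowel alone.

Things in the scene. Friction and masses are not known exactly. Their poses are not given: they have to be found in the camera images.
- stand: Fixed knock-out stand: steel base 110 x 110 x 8 mm, four corner posts (41 mm off the middle each way, 46 mm high) and a grey seat ring (48 mm radius, top 40 mm above the bench) on which stands the plain aluminium hub, a disc of 64 mm diameter, 40 mm tall, flat top 80 mm up (rim 0.6 mm lower). Origin: centre of the base's underside, z up. Stand and rack may swap sides.
- hub_axis (a point): Middle of the hub's flat top. NOT the bore: the upright through bore (15 mm, sharp-edged) is centred 6 mm from here in an unmeasured direction that differs each time: look, or feel round a 6 mm circle with the drift's tip. The hub stays put under light contact, but its sprung seat yields straight down 1 mm per 4 N (at rest already about 0.8 mm down; 7 mm at most, then solid).
- bush (a joint): How far (m) the tight brass bush (14.6 mm diameter, 24 mm long) is pushed down its bore. At 0 its top is 9 mm below the hub's top; it starts at 0 to 0.005. From 0.031 it is out below the hub; at 0.033 it meets a firm stop. It resists with about 8 N plus 0.25 N per mm/s, moves only when pushed from above, does not spring back.
- drift: The drift: a straight round steel rod of 12 mm diameter, 70 mm long, with a 1.5 mm chamfer at its tip, below a square light-wood handle 22 mm by 22 mm, 45 mm tall (115 mm overall). About 0.14 kg. Origin: centre of the rod's tip; z runs from the tip to the handle; x and y are square to the handle's flats. It starts standing upright in the rack with its tip on the bench.
- drift_grip (a point): Centre of the drift's handle, on its axis, 92.5 mm from the tip; the place to grip.
- rack: Fixed wooden rack block, 60 mm in x, 150 mm in y, 50 mm tall, with two vertical holes through to the bench: the drift's (15 mm) at y = +37 mm and the dibber's (20 mm) at y = -37 mm. Origin: centre of its underside, on the bench; z up.
- rack_hole (a point): Centre of the mouth of the drift's hole, at the rack's top, 50 mm above the bench; 15 mm diameter with a 2 mm chamfer.
- dibber: Bystander: dark wooden dibber with a round knob, 18 mm diameter shank (too thick for the bore), 100 mm tall, standing in the other rack hole. Origin: centre of its tip.
- fibre_pot: Bystander: square brown fibre pot, 60 mm wide and 66 mm tall, standing on the far side of the bench. Origin: centre of its underside.
- seed_jar: Bystander: amber glass jar with a steel cap, 60 mm diameter, 90 mm tall, on the far side. Origin: centre of its underside.
- trowel: Bystander: flat hand trowel, 240 mm long, lying on the left of the bench. Origin: centre of its underside.
Things that resemble listed ones, but are neither listed nor needed, are in the scene too. Several things look just like the rack: the one meant starts farthest from the robot's base.

How it is judged:
By the outcome, as a careful person would: the job done as asked, in the order asked, and still so for the second after the job is handed in, with the robot touching nothing.
It also fails if it takes over 72 s, if anything falls off the work surface, if the arm or the gripper's body presses on something with over 40 N, if the wrist force passes 120 N, or if a joint passes its speed limit or range.

## Working session

There is one attempt and no reset: what is moved stays moved. The work goes in short steps, Python scripts to look and compute and a tool call to move; the robot and the scene stay as the last step left them, time stands still between calls to the robot, and variables do not carry over. Pictures are saved under pics/ and viewed, at most 10 in all, crops included, and the job is handed in when it is done.

Besides the shell and the picture viewer there is one more tool, called after "Request:" by a JSON object that holds its "op" and its "data", one argument or row to a line. send_rows: Moves the arm, as the interface text tells. Its arguments: {"type":"object","properties":{"steps":{"type":"array","items":{"type":"object","properties":{"dx":{"type":"number"},"dy":{"type":"number"},"dz":{"type":"number"},"yaw":{"type":"number"}}}},"gripper":{"type":"number"},"squeeze":{"type":"number"}},"required":["steps"]}

```bash
mkdir -p pics; cat > h.py <<'E'
import numpy as np, cv2
from rig import *
def R(v): return cv2.Rodrigues(np.array(v,float))[0]
def cloud(d,m):
    K=np.array(m["K"]);v,u=np.indices(d.shape)
    c=np.stack([(u-K[0,2])/K[0,0]*d,(v-K[1,2])/K[1,1]*d,d],-1)
    return (c-np.array(m["tvec"]).ravel())@R(m["rvec"])
def save(n,p): cv2.imwrite("pics/"+n,p[...,::-1])
def totool(p,s=None):
    s=s or get_state(); return 1000*R(s["tool_rot"]).T@(np.array(p)-s["tool_pos"])
E
python3 - <<'E'
from h import *
s=get_state();print(s["tool_pos"],s["tool_rot"],s["force"],grasp_offset); print(R(s["tool_rot"]).round(3))
out=[]
for c in("top","side"):
    p,d=camera(c);save(c+"1.png",p)
    m=camera_model(c);np.savez(c+"1.npz",p=p,d=d,P=cloud(d,m))
    for n in("stand","drift","rack","bush","dibber"):
        print(c,n,[(np.round(x["centre"],3).tolist(),round(x["confidence"],2)) for x in find_in(n,c)][:5])
E
```

```text
[0.24128942 0.60282247 0.20284103] [-0.594475   -3.08420426  0.0032239 ] [-0.51731118  0.36212905 -0.06672717] 0.0187
[[-0.928  0.372 -0.001]
 [ 0.372  0.928 -0.002]
 [ 0.    -0.002 -1.   ]]
top stand [([0.494, -0.176, 0.034], 0.65)]
top drift [([0.48, 0.177, 0.115], 0.46)]
top rack [([0.184, 0.297, 0.049], 0.96), ([0.305, -0.155, 0.051], 0.95), ([0.322, 0.112, 0.05], 0.81), ([0.757, 0.189, 0.084], 0.44)]
top bush []
top dibber [([0.48, 0.172, 0.114], 0.62)]
side stand []
side drift [([0.484, 0.166, 0.094], 0.64)]
side rack [([0.488, 0.103, 0.047], 0.86), ([0.332, 0.088, 0.049], 0.69), ([0.19, 0.259, 0.049], 0.63), ([0.306, -0.184, 0.05], 0.61)]
side bush [([0.776, -0.175, 0.048], 0.34)]
side dibber [([0.504, 0.097, 0.086], 0.75)]
```

View pics/top1.png

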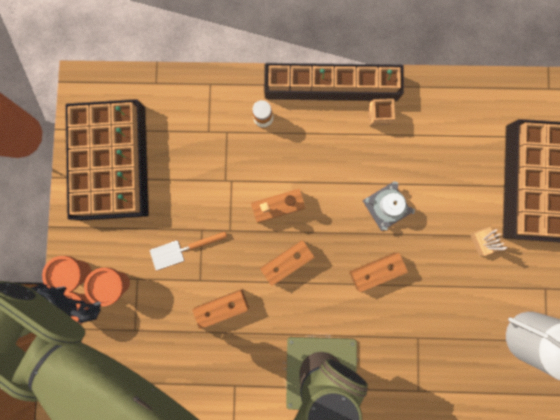

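View pics/side1.png

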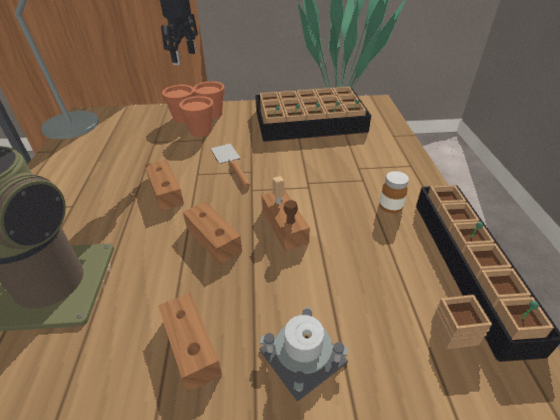

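The top view shows the rack in use at px (278,206), with the drift's light handle at (264,207). The stand is at (388,205) with its dark bore right of centre at about (393,203). The side view agrees: drift at (279,187), hub at (304,340), bore at (307,334).

```bash
python3 - <<'E'
from h import *
for c in("top","side"):
    z=np.load(c+"1.npz");P=z["P"];p=z["p"].astype(int)
    X,Y,Z=P[...,0],P[...,1],P[...,2]
    near=lambda x,y,r:np.hypot(X-x,Y-y)<r
    k=near(.48,.175,.03)&(Z>.105)&(Z<.13)
    q=P[k];print(c,"handle n",k.sum(),q.mean(0).round(4),q.min(0).round(3),q.max(0).round(3), cv2.minAreaRect((q[:,:2]*1000).astype(np.float32)))
    k=near(.48,.14,.11)&(Z>.042)&(Z<.055);q=P[k]
    print("rack",k.sum(),cv2.minAreaRect((q[:,:2]*1000).astype(np.float32)),q[:,2].mean())
    k=near(.494,-.176,.06)&(Z>.07)&(Z<.09);q=P[k]
    print("hub",k.sum(),q.mean(0).round(4),cv2.minEnclosingCircle((q[:,:2]*1000).astype(np.float32)))
    k2=near(.494,-.176,.07)&(Z>.03)
    print("grn",np.median(Z[near(.494,-.176,.02)]))
    v,u=np.where(k);cr=z["p"][v.min()-12:v.max()+12,u.min()-12:u.max()+12]
    cv2.imwrite(f"pics/hub_{c}.png",cv2.resize(cr[...,::-1],None,fx=6,fy=6,interpolation=cv2.INTER_CUBIC));print(u.min()-12,v.min()-12,cr.shape)
E
python3 -c "
import cv2,numpy as np
a=cv2.imread('pics/hub_top.png');b=cv2.imread('pics/hub_side.png')
h=max(a.shape[0],b.shape[0]);f=lambda i:cv2.copyMakeBorder(i,0,h-i.shape[0],0,0,0)
o=np.hstack([f(a),f(b)]);print(o.shape,a.shape);s=min(1,800/o.shape[1],600/h);print(s);cv2.imwrite('pics/hubs.png',cv2.resize(o,None,fx=s,fy=s))"
```

```text
top handle n 63 [0.4798 0.1721 0.1154] [0.468 0.159 0.106] [0.493 0.184 0.118] ((480.0496826171875, 172.22877502441406), (20.953601837158203, 21.732938766479492), 23.698366165161133)
rack 861 ((491.9296875, 137.23117065429688), (60.314632415771484, 150.08255004882812), 17.72860336303711) 0.050252700219199246
hub 384 [ 0.4979 -0.1928  0.079 ] ((498.9010009765625, -193.4703369140625), 32.17284393310547)
grn 0.07792044517098015
370 181 (46, 46, 3)
side handle n 88 [0.4805 0.168  0.1122] [0.468 0.159 0.105] [0.493 0.183 0.116] ((480.2511291503906, 170.78369140625), (20.611618041992188, 23.5234317779541), 24.606176376342773)
rack 940 ((491.33770751953125, 137.322509765625), (60.9162712097168, 154.87176513671875), 18.030887603759766) 0.049283273047218516
hub 1157 [ 0.4987 -0.1971  0.078 ] ((498.89923095703125, -194.2286834716797), 32.30335998535156)
grn 0.07825137506026299
272 303 (61, 63, 3)
(366, 654, 3) (276, 276, 3)
1
```

View pics/hubs.png

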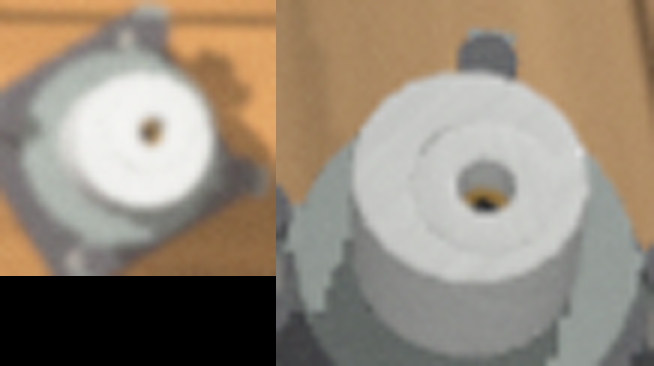

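In the crops, the bore lies right of the hub's centre in the top view at (152,130), and at (486,185) in the side part. I'll start the approach, then project these points.

Request:
{"op": "send_rows", "data": {
  "steps": [
    {"dx":-32,"dy":-26,"yaw":0.06},
    {"dx":-64,"dy":-52,"yaw":0.13},
    {"dx":-96,"dy":-78,"yaw":0.19},
    {"dx":-128,"dy":-104,"yaw":0.26},
    {"dx":-160,"dy":-130,"yaw":0.32}
  ]
}}

```text
validation failed for argument at $.st...
```

```bash
python3 - <<'E'
from h import *
for c,pts in(("top",[(152/6+370,130/6+181),(143/6+370,138/6+181)]),("side",[(210/6+272,185/6+303),(194/6+272,177/6+303)])):
    m=camera_model(c);K=np.array(m["K"]);Rm=R(m["rvec"]);t=np.array(m["tvec"]).ravel();o=-Rm.T@t
    for u,v in pts:
        r=Rm.T@np.linalg.inv(K)@[u-.4,v-.4,1];k=(.0792-o[2])/r[2];print(c,(o+k*r).round(4))
s=get_state();print(s["tool_pos"],totool([.480,.172,.20],s),np.arctan2(R(s["tool_rot"])[1,1],R(s["tool_rot"])[0,1])*57.3)
E
```

```text
top [ 0.5033 -0.1982  0.0792]
top [ 0.4994 -0.1939  0.0792]
side [ 0.5037 -0.1981  0.0792]
side [ 0.4998 -0.1954  0.0792]
[0.24160487 0.60342014 0.20414686] [-381.66239531 -311.91248176    4.14621841] 68.18659118144511
```

Request:
{"op": "send_rows", "data": {
  "steps": [
    {"dx":-32,"dy":-26,"dz":0,"yaw":0.06},
    {"dx":-64,"dy":-52,"dz":0,"yaw":0.13},
    {"dx":-96,"dy":-78,"dz":0,"yaw":0.19},
    {"dx":-128,"dy":-104,"dz":0,"yaw":0.26},
    {"dx":-160,"dy":-130,"dz":0,"yaw":0.32}
  ]
}}

```text
time: 1.02
tool_pos: [0.3423, 0.4217, 0.2043]
tool_rot: [1.082, 2.949, 0.001]
force: [1.3, -0.0, 1.1]
finger_gap: 0.0855
gripper_force: 0.0
```

Request:
{"op": "send_rows", "data": {
  "steps": [
    {"dx":-36,"dy":-14,"dz":0,"yaw":0.09},
    {"dx":-73,"dy":-28,"dz":0,"yaw":0.18},
    {"dx":-109,"dy":-42,"dz":0,"yaw":0.27},
    {"dx":-146,"dy":-56,"dz":0,"yaw":0.36},
    {"dx":-180,"dy":-69,"dz":0,"yaw":0.45}
  ]
}}

```text
time: 1.43
tool_pos: [0.4356, 0.2525, 0.2045]
tool_rot: [1.715, 2.631, 0.001]
force: [0.1, -0.1, -0.0]
finger_gap: 0.0853
gripper_force: 0.0
```

```bash
python3 - <<'E'
from h import *
s=get_state();print(s["tool_pos"],totool([.480,.172,.20],s),np.arctan2(R(s["tool_rot"])[1,1],R(s["tool_rot"])[0,1])*57.3,s["joints"],s["force"])
E
```

```text
[0.43560531 0.2525252  0.20449171] [-91.5916189    8.12111082   4.5160583 ] 23.800667260521944 [ 4.18822648e-01 -2.07886346e-01  1.97077328e+00 -1.85704030e-04
  1.37772599e+00  3.48886648e-03] [ 0.06896416 -0.09133942 -0.02860134]
```

Request:
{"op": "send_rows", "data": {
  "steps": [
    {"dx":-30,"dy":4,"dz":0,"yaw":0},
    {"dx":-60,"dy":8,"dz":0,"yaw":0},
    {"dx":-92,"dy":8,"dz":0,"yaw":0},
    {"dx":-92,"dy":8,"dz":0,"yaw":0}
  ]
}}

```text
time: 1.77
tool_pos: [0.4816, 0.1697, 0.2044]
tool_rot: [1.715, 2.63, -0.001]
force: [0.3, 0.4, -0.3]
finger_gap: 0.0856
gripper_force: 0.0
```

```bash
python3 - <<'E'
from h import *
s=get_state();m=camera_model("wrist");p,d=camera("wrist");save("w1.png",p);P=cloud(d,m)
X,Y,Z=P[...,0],P[...,1],P[...,2]
k=(np.hypot(X-.48,Y-.172)<.022)&(Z>.108)&(Z<.125)
q=P[k];print(k.sum(),q.mean(0).round(4),cv2.minAreaRect((q[:,:2]*1000).astype(np.float32)),np.median(q[:,2]))
k=(np.hypot(X-.49,Y-.14)<.11)&(Z>.045)&(Z<.055);print(k.sum(),cv2.minAreaRect((P[k][:,:2]*1000).astype(np.float32)))
print(s["tool_pos"],totool([.480,.172,.09],s))
E
```

```text
742 [0.4814 0.1746 0.1143] ((481.8623352050781, 173.8456268310547), (21.65277862548828, 22.65399169921875), 23.40685272216797) 0.11454604674657161
6493 ((493.1755676269531, 138.1614990234375), (60.04627990722656, 150.7523956298828), 17.70854949951172)
[0.48158367 0.16972089 0.20439328] [  2.96865217  -0.57996595 114.38695996]
```

View pics/w1.png

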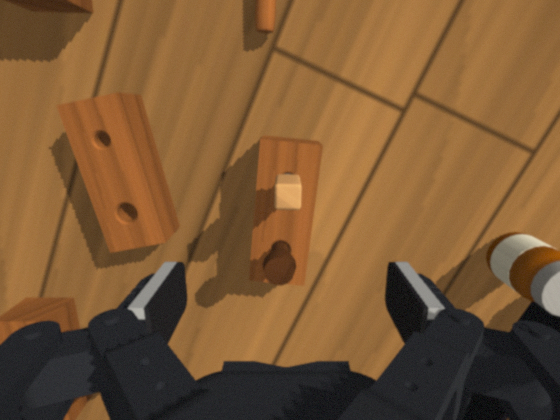

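The wrist view shows the drift handle at px (288,192) between the fingers' lines, its flats aligned with the pads. The dibber is at (278,263), clear of them. I'll descend and grip.

Request:
{"op": "send_rows", "data": {
  "steps": [
    {"dx":3.3,"dy":0.8,"dz":30,"yaw":0},
    {"dx":3.3,"dy":0.8,"dz":60,"yaw":0},
    {"dx":3.3,"dy":0.8,"dz":90,"yaw":0},
    {"dx":3.3,"dy":0.8,"dz":115,"yaw":0},
    {"dx":3.3,"dy":0.8,"dz":131,"yaw":0}
  ]
}}

```text
time: 2.23
tool_pos: [0.4767, 0.1776, 0.07]
tool_rot: [-1.706, -2.634, 0.004]
force: [-1.1, 0.5, -0.4]
finger_gap: 0.0853
gripper_force: 0.0
```

Request:
{"op": "send_rows", "data": {
  "gripper": -0.2,
  "squeeze": 60,
  "steps": [
    {"dx":0,"dy":0,"dz":0,"yaw":0},
    {"dx":0,"dy":0,"dz":0,"yaw":0},
    {"dx":0,"dy":0,"dz":0,"yaw":0},
    {"dx":0,"dy":0,"dz":0,"yaw":0},
    {"dx":0,"dy":0,"dz":0,"yaw":0}
  ]
}}

```text
time: 2.65
tool_pos: [0.4804, 0.1776, 0.0751]
tool_rot: [1.708, 2.634, 0.004]
force: [0.0, -0.1, -0.3]
finger_gap: 0.0339
gripper_force: 0.0
```

Request:
{"op": "send_rows", "data": {
  "steps": [
    {"dx":-4.5,"dy":-2,"dz":1,"yaw":0},
    {"dx":-4.5,"dy":-2,"dz":1,"yaw":0},
    {"dx":-4.5,"dy":-2,"dz":1,"yaw":0}
  ]
}}

```text
time: 2.9
tool_pos: [0.4793, 0.1719, 0.0725]
tool_rot: [1.71, 2.635, 0.001]
force: [0.3, 0.2, 0.5]
finger_gap: 0.0346
gripper_force: 0.0
```

Request:
{"op": "send_rows", "data": {
  "gripper": -1,
  "squeeze": 60,
  "steps": [
    {"dx":0,"dy":0,"dz":0,"yaw":0},
    {"dx":0,"dy":0,"dz":0,"yaw":0},
    {"dx":0,"dy":0,"dz":0,"yaw":0},
    {"dx":0,"dy":0,"dz":0,"yaw":0},
    {"dx":0,"dy":0,"dz":0,"yaw":0}
  ]
}}

```text
time: 3.32
tool_pos: [0.4795, 0.1722, 0.0725]
tool_rot: [1.709, 2.635, 0.001]
force: [-0.3, -0.8, 3.2]
finger_gap: 0.0204
gripper_force: 60.7
```

```bash
python3 - <<'E'
from h import *
s=get_state();print(s)
E
```

```text
{'time': 3.3167, 'joints': array([ 2.39485162e-01, -6.70176843e-02,  2.07755348e+00, -9.56643981e-05,
        1.13026631e+00, -1.80573355e-01]), 'qvel': array([-0.00028825,  0.00063803,  0.00097271,  0.00168258,  0.00056005,
       -0.00092074]), 'tau': array([ 8.92528798e-02, -2.86184514e+01, -3.16201365e+01,  6.35986752e-02,
        3.08142055e-02, -4.27625928e-04]), 'tool_pos': array([0.47949668, 0.17222694, 0.0725194 ]), 'tool_rot': array([1.70909673e+00, 2.63529684e+00, 8.10152111e-04]), 'force': array([-0.34374729, -0.78085802,  3.20920557]), 'wrist_torque': array([-0.05560641, -0.05959905, -0.03163361]), 'gripper_force': 60.68308711051941, 'finger_gap': 0.020406813527689693}
```

Request:
{"op": "send_rows", "data": {
  "steps": [
    {"dx":0,"dy":0,"dz":-8,"yaw":0},
    {"dx":0,"dy":0,"dz":-25,"yaw":0},
    {"dx":0,"dy":0,"dz":-50,"yaw":0},
    {"dx":0,"dy":0,"dz":-80,"yaw":0},
    {"dx":0,"dy":0,"dz":-108,"yaw":0}
  ]
}}

```text
time: 3.73
tool_pos: [0.478, 0.1719, 0.1806]
tool_rot: [-1.708, -2.634, 0.003]
force: [0.4, -0.3, -1.0]
finger_gap: 0.0207
gripper_force: 60.3
```

Request:
{"op": "send_rows", "data": {
  "steps": [
    {"dx":0,"dy":0,"dz":0,"yaw":0},
    {"dx":0,"dy":0,"dz":0,"yaw":0},
    {"dx":0,"dy":0,"dz":0,"yaw":0}
  ]
}}

```text
time: 3.98
tool_pos: [0.4781, 0.1719, 0.1787]
tool_rot: [-1.709, -2.634, 0.003]
force: [-0.4, -0.5, -3.2]
finger_gap: 0.0204
gripper_force: 60.3
```

```bash
python3 - <<'E'
from h import *
s=get_state();print(s["tool_pos"],s["force"],s["wrist_torque"],s["gripper_force"],totool([.5035,-.198,.1805],s),R(s["tool_rot"]).round(4))
m=camera_model("wrist");p,d=camera("wrist");save("w2.png",p)
for c in("side","top"):
    m=camera_model(c);p,d=camera(c);P=cloud(d,m)
    X,Y,Z=P[...,0],P[...,1],P[...,2]
    for a,b in((.112,.125),(.13,.147),(.157,.175)):
        k=(np.hypot(X-.48,Y-.172)<.02)&(Z>a)&(Z<b);print(c,a,k.sum(),P[k].mean(0).round(4) if k.any() else 0)
E
```

```text
[0.47808273 0.17190095 0.17867206] [-0.44321844 -0.46796694 -3.209033  ] [0.04294097 0.07511839 0.00281455] 60.31791687011719 [-348.11257033 -127.63594788   -1.67087822] [[-4.078e-01  9.131e-01 -2.500e-03]
 [ 9.131e-01  4.078e-01 -6.000e-04]
 [ 5.000e-04 -2.500e-03 -1.000e+00]]
side 0.112 26 [0.478  0.1676 0.1177]
side 0.13 30 [0.4776 0.1666 0.1384]
side 0.157 27 [0.4779 0.1671 0.1651]
top 0.112 0 0
top 0.13 0 0
top 0.157 0 0
```

View pics/w2.png

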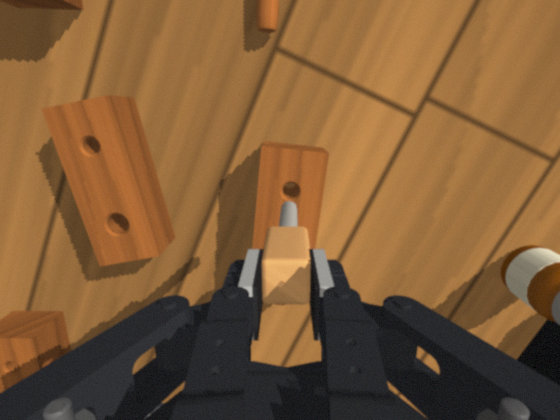

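The drift is held upright, with its shank at px (289,215) below the handle. The empty hole is at (291,189). On to the stand.

Request:
{"op": "send_rows", "data": {
  "steps": [
    {"dx":-20,"dy":-7,"dz":-20,"yaw":0},
    {"dx":-58,"dy":-21,"dz":-20,"yaw":0},
    {"dx":-96,"dy":-35,"dz":-20,"yaw":0},
    {"dx":-134,"dy":-49,"dz":-20,"yaw":0},
    {"dx":-172,"dy":-63,"dz":-20,"yaw":0}
  ]
}}

```text
time: 4.55
tool_pos: [0.4908, -0.0121, 0.1987]
tool_rot: [-1.707, -2.635, 0.001]
force: [0.7, -0.0, -1.9]
finger_gap: 0.0205
gripper_force: 60.2
```

Request:
{"op": "send_rows", "data": {
  "steps": [
    {"dx":-38,"dy":-14,"dz":0,"yaw":0},
    {"dx":-76,"dy":-28,"dz":0,"yaw":0},
    {"dx":-114,"dy":-42,"dz":0,"yaw":0},
    {"dx":-150,"dy":-55,"dz":10,"yaw":0},
    {"dx":-176,"dy":-64.6,"dz":20,"yaw":0}
  ]
}}

```text
time: 4.97
tool_pos: [0.504, -0.2007, 0.1792]
tool_rot: [-1.712, -2.634, 0.001]
force: [0.5, 0.3, -1.3]
finger_gap: 0.0208
gripper_force: 60.2
```

Request:
{"op": "send_rows", "data": {
  "steps": [
    {"dx":0,"dy":0,"dz":0,"yaw":0},
    {"dx":0,"dy":0,"dz":0,"yaw":0},
    {"dx":0,"dy":0,"dz":0,"yaw":0}
  ]
}}

```text
time: 5.22
tool_pos: [0.5039, -0.1972, 0.1788]
tool_rot: [-1.709, -2.633, -0.0]
force: [-0.0, 0.0, -1.9]
finger_gap: 0.0202
gripper_force: 60.2
```

```bash
python3 - <<'E'
from h import *
for i in range(2):
    s=get_state();print(s["tool_pos"],s["force"],totool([.5035,-.198,.1725],s))
    p,d=camera("side")
save("s2.png",cv2.resize(p[250:400,220:400],None,fx=4,fy=4,interpolation=cv2.INTER_CUBIC))
P=cloud(d,camera_model("side"));X,Y,Z=P[...,0],P[...,1],P[...,2]
for a,b in((.11,.125),(.13,.147),(.157,.175)):
    k=(np.hypot(X-.503,Y+.198)<.02)&(Z>a)&(Z<b);print(a,k.sum(),P[k].mean(0).round(4) if k.any() else 0)
E
```

```text
[ 0.50389729 -0.19718076  0.17882449] [-0.048702    0.03982846 -1.94096768] [-0.60068291 -0.68843471  6.32403059]
[ 0.50425392 -0.19680264  0.17942887] [-0.10307617 -0.28885979 -1.30505921] [-0.79429249 -1.17279291  6.92856625]
0.11 43 [ 0.505  -0.2008  0.1179]
0.13 51 [ 0.5041 -0.2008  0.1389]
0.157 42 [ 0.5041 -0.2011  0.1623]
```

View pics/s2.png

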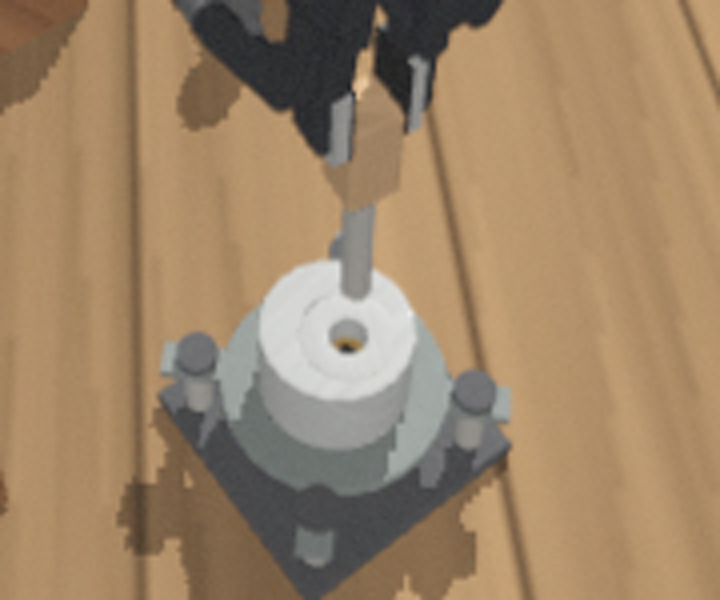

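The side crop shows the tip at (356,293) over the hub, with the bore at (347,335), lined up with it. I'll descend to just above, then feel in gently.

Request:
{"op": "send_rows", "data": {
  "steps": [
    {"dx":-0.7,"dy":-0.9,"dz":8,"yaw":0},
    {"dx":-0.7,"dy":-0.9,"dz":16,"yaw":0},
    {"dx":-0.7,"dy":-0.9,"dz":20,"yaw":0},
    {"dx":-0.7,"dy":-0.9,"dz":22,"yaw":0},
    {"dx":-0.7,"dy":-0.9,"dz":22,"yaw":0}
  ]
}}

```text
time: 5.73
tool_pos: [0.5034, -0.198, 0.1569]
tool_rot: [-1.708, -2.635, 0.0]
force: [-0.2, -0.1, -2.5]
finger_gap: 0.0206
gripper_force: 60.2
```

Request:
{"op": "send_rows", "data": {
  "steps": [
    {"dx":0,"dy":0,"dz":2,"yaw":0},
    {"dx":0,"dy":0,"dz":4,"yaw":0},
    {"dx":0,"dy":0,"dz":6,"yaw":0},
    {"dx":0,"dy":0,"dz":7,"yaw":0}
  ]
}}

```text
time: 6.07
tool_pos: [0.504, -0.1987, 0.151]
tool_rot: [-1.71, -2.636, 0.0]
force: [0.4, -0.4, -2.0]
finger_gap: 0.0204
gripper_force: 60.2
```

Request:
{"op": "send_rows", "data": {
  "steps": [
    {"dx":0,"dy":0,"dz":1,"yaw":0},
    {"dx":0,"dy":0,"dz":2,"yaw":0},
    {"dx":0,"dy":0,"dz":3,"yaw":0},
    {"dx":0,"dy":0,"dz":3,"yaw":0}
  ]
}}

```text
time: 6.4
tool_pos: [0.5038, -0.1987, 0.1479]
tool_rot: [-1.709, -2.635, 0.0]
force: [0.2, -1.0, -1.4]
finger_gap: 0.0206
gripper_force: 60.3
```

The tip is in the bore: over 3 mm below the hub's top with no contact force. Pushing slowly.

Request:
{"op": "send_rows", "data": {
  "steps": [
    {"dx":0,"dy":0,"dz":1.5,"yaw":0},
    {"dx":0,"dy":0,"dz":3,"yaw":0},
    {"dx":0,"dy":0,"dz":4.5,"yaw":0},
    {"dx":0,"dy":0,"dz":6,"yaw":0},
    {"dx":0,"dy":0,"dz":7,"yaw":0}
  ]
}}

```text
time: 6.82
tool_pos: [0.5038, -0.1987, 0.1408]
tool_rot: [-1.709, -2.635, 0.0]
force: [-1.5, -0.1, -0.8]
finger_gap: 0.0206
gripper_force: 60.3
```

Request:
{"op": "send_rows", "data": {
  "steps": [
    {"dx":0,"dy":0,"dz":1,"yaw":0},
    {"dx":0,"dy":0,"dz":2,"yaw":0},
    {"dx":0,"dy":0,"dz":3,"yaw":0},
    {"dx":0,"dy":0,"dz":4,"yaw":0},
    {"dx":0,"dy":0,"dz":5,"yaw":0}
  ]
}}

```text
time: 7.23
tool_pos: [0.5043, -0.1989, 0.1371]
tool_rot: [1.709, 2.635, -0.0]
force: [-2.6, -1.2, 4.7]
finger_gap: 0.0201
gripper_force: 61.1
```

Request:
{"op": "send_rows", "data": {
  "steps": [
    {"dx":0,"dy":-0.6,"dz":1,"yaw":0},
    {"dx":0,"dy":-0.6,"dz":2,"yaw":0},
    {"dx":0,"dy":-0.6,"dz":3,"yaw":0},
    {"dx":0,"dy":-0.6,"dz":4,"yaw":0},
    {"dx":0,"dy":-0.6,"dz":5,"yaw":0}
  ]
}}

```text
time: 7.65
tool_pos: [0.5045, -0.1994, 0.1337]
tool_rot: [1.708, 2.633, 0.0]
force: [-3.3, 0.3, 9.6]
finger_gap: 0.0205
gripper_force: 61.7
```

Request:
{"op": "send_rows", "data": {
  "steps": [
    {"dx":0,"dy":-0.4,"dz":1.2,"yaw":0},
    {"dx":0,"dy":-0.4,"dz":2.4,"yaw":0},
    {"dx":0,"dy":-0.4,"dz":3.6,"yaw":0},
    {"dx":0,"dy":-0.4,"dz":4.8,"yaw":0},
    {"dx":0,"dy":-0.4,"dz":6,"yaw":0}
  ]
}}

```text
time: 8.07
tool_pos: [0.5044, -0.1996, 0.1282]
tool_rot: [1.708, 2.633, 0.001]
force: [-3.3, 0.6, 10.4]
finger_gap: 0.0205
gripper_force: 61.9
```

```bash
python3 - <<'E'
from h import *
s=get_state();print(s["tool_pos"],s["force"],s["wrist_torque"],R(s["tool_rot"])[:,2].round(4))
E
```

```text
[ 0.50444815 -0.19955256  0.12820702] [-3.32358222  0.58851915 10.44535412] [0.2685126  1.04067003 0.01737994] [ 0.0032 -0.0012 -1.    ]
```

Request:
{"op": "send_rows", "data": {
  "steps": [
    {"dx":0,"dy":-0.3,"dz":1.2,"yaw":0},
    {"dx":0,"dy":-0.3,"dz":2.4,"yaw":0},
    {"dx":0,"dy":-0.3,"dz":3.6,"yaw":0},
    {"dx":0,"dy":-0.3,"dz":4.8,"yaw":0},
    {"dx":0,"dy":-0.3,"dz":6,"yaw":0}
  ]
}}

```text
time: 8.48
tool_pos: [0.5043, -0.1997, 0.1223]
tool_rot: [1.708, 2.633, 0.002]
force: [-3.4, 1.3, 11.5]
finger_gap: 0.0207
gripper_force: 61.8
```

Request:
{"op": "send_rows", "data": {
  "steps": [
    {"dx":0,"dy":0,"dz":1.2,"yaw":0},
    {"dx":0,"dy":0,"dz":2.4,"yaw":0},
    {"dx":0,"dy":0,"dz":3.6,"yaw":0},
    {"dx":0,"dy":0,"dz":4.8,"yaw":0},
    {"dx":0,"dy":0,"dz":6,"yaw":0}
  ]
}}

```text
time: 8.9
tool_pos: [0.5044, -0.1996, 0.1163]
tool_rot: [1.708, 2.633, 0.002]
force: [-3.6, 1.2, 11.8]
finger_gap: 0.0203
gripper_force: 61.8
```

Request:
{"op": "send_rows", "data": {
  "steps": [
    {"dx":0,"dy":0,"dz":1.2,"yaw":0},
    {"dx":0,"dy":0,"dz":2.4,"yaw":0},
    {"dx":0,"dy":0,"dz":3.6,"yaw":0},
    {"dx":0,"dy":0,"dz":4.8,"yaw":0},
    {"dx":0,"dy":0,"dz":5.5,"yaw":0}
  ]
}}

```text
time: 9.32
tool_pos: [0.5043, -0.1996, 0.1106]
tool_rot: [1.708, 2.633, 0.002]
force: [-3.2, 1.7, 9.9]
finger_gap: 0.0204
gripper_force: 61.8
```

Request:
{"op": "send_rows", "data": {
  "steps": [
    {"dx":0,"dy":0,"dz":0.6,"yaw":0},
    {"dx":0,"dy":0,"dz":1.2,"yaw":0},
    {"dx":0,"dy":0,"dz":1.8,"yaw":0}
  ]
}}

```text
time: 9.57
tool_pos: [0.5042, -0.1996, 0.1085]
tool_rot: [1.708, 2.633, 0.002]
force: [-2.2, 0.8, 9.7]
finger_gap: 0.0208
gripper_force: 61.6
```

Request:
{"op": "send_rows", "data": {
  "steps": [
    {"dx":0,"dy":0,"dz":0.6,"yaw":0},
    {"dx":0,"dy":0,"dz":1.2,"yaw":0},
    {"dx":0,"dy":0,"dz":1.8,"yaw":0}
  ]
}}

```text
time: 9.82
tool_pos: [0.5042, -0.1996, 0.1066]
tool_rot: [1.708, 2.633, 0.002]
force: [-2.9, 1.3, 11.7]
finger_gap: 0.0202
gripper_force: 61.7
```

Request:
{"op": "send_rows", "data": {
  "steps": [
    {"dx":0,"dy":0,"dz":0.5,"yaw":0},
    {"dx":0,"dy":0,"dz":1,"yaw":0}
  ]
}}

```text
time: 9.98
tool_pos: [0.5043, -0.1997, 0.106]
tool_rot: [1.708, 2.633, 0.001]
force: [-3.0, 1.3, 11.6]
finger_gap: 0.0206
gripper_force: 62.0
```

Request:
{"op": "send_rows", "data": {
  "steps": [
    {"dx":0,"dy":0,"dz":0.5,"yaw":0},
    {"dx":0,"dy":0,"dz":1,"yaw":0},
    {"dx":0,"dy":0,"dz":1,"yaw":0}
  ]
}}

```text
time: 10.23
tool_pos: [0.5045, -0.1998, 0.1056]
tool_rot: [1.707, 2.633, 0.001]
force: [-4.2, 1.7, 13.6]
finger_gap: 0.0209
gripper_force: 62.1
```

Request:
{"op": "send_rows", "data": {
  "steps": [
    {"dx":0,"dy":0,"dz":0.5,"yaw":0},
    {"dx":0,"dy":0,"dz":1,"yaw":0},
    {"dx":0,"dy":0,"dz":1,"yaw":0}
  ]
}}

```text
time: 10.48
tool_pos: [0.5046, -0.1999, 0.1051]
tool_rot: [1.707, 2.632, 0.001]
force: [-4.5, 2.3, 14.9]
finger_gap: 0.0205
gripper_force: 62.4
```

Force now rises at the hub spring's rate (about 4 N/mm), so the bush is on its stop. Withdrawing.

Request:
{"op": "send_rows", "data": {
  "steps": [
    {"dx":0,"dy":0.5,"dz":-3,"yaw":0},
    {"dx":0,"dy":0.5,"dz":-6,"yaw":0},
    {"dx":0,"dy":0.5,"dz":-12,"yaw":0},
    {"dx":0,"dy":0.5,"dz":-20,"yaw":0},
    {"dx":0,"dy":0.5,"dz":-30,"yaw":0}
  ]
}}

```text
time: 10.9
tool_pos: [0.5028, -0.1986, 0.1305]
tool_rot: [-1.709, -2.634, -0.0]
force: [0.4, -0.5, -1.1]
finger_gap: 0.0208
gripper_force: 60.2
```

Request:
{"op": "send_rows", "data": {
  "steps": [
    {"dx":0,"dy":0,"dz":-12,"yaw":0},
    {"dx":0,"dy":0,"dz":-25,"yaw":0},
    {"dx":0,"dy":0,"dz":-45,"yaw":0},
    {"dx":0,"dy":0,"dz":-70,"yaw":0},
    {"dx":0,"dy":0,"dz":-70,"yaw":0}
  ]
}}

```text
time: 11.32
tool_pos: [0.5064, -0.2005, 0.2083]
tool_rot: [1.703, 2.626, 0.002]
force: [1.3, -1.0, 0.3]
finger_gap: 0.0204
gripper_force: 60.3
```

```bash
python3 - <<'E'
from h import *
s=get_state();print(s["tool_pos"],s["force"],s["wrist_torque"],totool([.4795,.1722,.2],s))
p,d=camera("side")
save("s3.png",cv2.resize(p[200:380,220:400],None,fx=3.3,fy=3.3,interpolation=cv2.INTER_CUBIC))
P=cloud(d,camera_model("side"));X,Y,Z=P[...,0],P[...,1],P[...,2]
for a,b in((.10,.112),(.112,.125),(.13,.145),(.15,.165),(.165,.18),(.18,.195)):
    k=(np.hypot(X-.503,Y+.198)<.02)&(Z>a)&(Z<b);print(a,k.sum(),P[k].mean(0).round(4) if k.any() else 0,P[k][:,2].min() if k.any() else 0)
K=(np.hypot(X-.503,Y+.198)<.012)&(Z<.079);print("bore z min",P[K][:,2].min() if K.any() else 0)
E
```

```text
[ 0.5063626  -0.20049151  0.20829439] [ 1.29980628 -1.01547278  0.25640773] [-0.03489978 -0.02904351  0.02134655] [351.30867898 127.41193524   6.14574412]
0.1 0 0 0
0.112 0 0 0
0.13 24 [ 0.5079 -0.2047  0.1413] 0.13757049328732313
0.15 49 [ 0.5072 -0.205   0.1574] 0.15039660649995623
0.165 50 [ 0.5068 -0.2051  0.1726] 0.16528227125750908
0.18 57 [ 0.5066 -0.2049  0.1877] 0.18010292572963751
bore z min 0.05412557833782425
```

View pics/s3.png

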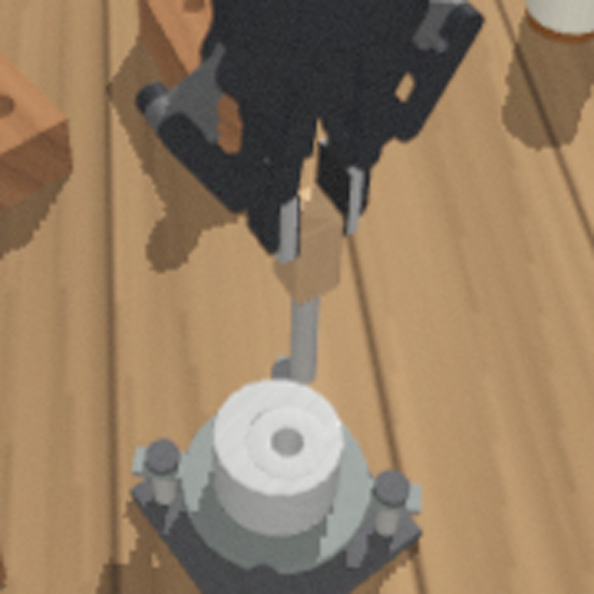

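The bore at px (288,440) is now empty of brass, and the drift is still held with its tip at (300,380). Next, back to the rack.

Request:
{"op": "send_rows", "data": {
  "steps": [
    {"dx":20,"dy":7,"dz":0,"yaw":0},
    {"dx":58,"dy":21,"dz":0,"yaw":0},
    {"dx":96,"dy":35,"dz":0,"yaw":0},
    {"dx":134,"dy":49,"dz":0,"yaw":0},
    {"dx":172,"dy":63,"dz":0,"yaw":0}
  ]
}}

```text
time: 11.78
tool_pos: [0.4895, -0.0146, 0.1998]
tool_rot: [-1.71, -2.634, 0.001]
force: [0.4, 0.3, -0.6]
finger_gap: 0.0205
gripper_force: 60.2
```

Request:
{"op": "send_rows", "data": {
  "steps": [
    {"dx":38,"dy":14,"dz":0,"yaw":0},
    {"dx":76,"dy":28,"dz":0,"yaw":0},
    {"dx":114,"dy":42,"dz":10,"yaw":0},
    {"dx":150,"dy":55,"dz":20,"yaw":0},
    {"dx":177,"dy":65,"dz":30,"yaw":0}
  ]
}}

```text
time: 12.2
tool_pos: [0.4766, 0.1746, 0.1698]
tool_rot: [-1.707, -2.636, -0.0]
force: [0.4, 0.0, -1.7]
finger_gap: 0.0201
gripper_force: 60.2
```

Request:
{"op": "send_rows", "data": {
  "steps": [
    {"dx":0,"dy":0,"dz":0,"yaw":0},
    {"dx":0,"dy":0,"dz":0,"yaw":0},
    {"dx":0,"dy":0,"dz":0,"yaw":0},
    {"dx":0,"dy":0,"dz":0,"yaw":0}
  ]
}}

```text
time: 12.53
tool_pos: [0.478, 0.171, 0.171]
tool_rot: [1.711, 2.635, -0.0]
force: [0.0, -0.1, -1.1]
finger_gap: 0.0201
gripper_force: 60.2
```

```bash
python3 - <<'E'
from h import *
s=get_state();print(s["tool_pos"],s["force"],R(s["tool_rot"])[:,2].round(4),totool([.480,.1726,.1225],s))
p,d=camera("side")
save("s4.png",cv2.resize(p[100:260,200:360],None,fx=3.5,fy=3.5,interpolation=cv2.INTER_CUBIC))
P=cloud(d,camera_model("side"));X,Y,Z=P[...,0],P[...,1],P[...,2]
for a,b in((.10,.112),(.112,.125),(.125,.14),(.14,.155),(.16,.175)):
    k=(np.hypot(X-s["tool_pos"][0],Y-s["tool_pos"][1])<.018)&(Z>a)&(Z<b);print(a,k.sum(),P[k].mean(0).round(4) if k.any() else 0,P[k][:,2].min() if k.any() else 0)
E
```

```text
[0.47802871 0.17103583 0.17102174] [ 0.02391826 -0.05173601 -1.07792593] [ 1.e-04 -3.e-04 -1.e+00] [ 0.64140231  2.43559182 48.5216251 ]
0.1 21 [0.4793 0.1668 0.1065] 0.1012722278450431
0.112 26 [0.4786 0.1669 0.1195] 0.11349149667716751
0.125 31 [0.4786 0.1668 0.1326] 0.12506730303659347
0.14 28 [0.4775 0.1661 0.1474] 0.14027644002223394
0.16 33 [0.4782 0.163  0.1694] 0.1600256311778744
```

View pics/s4.png

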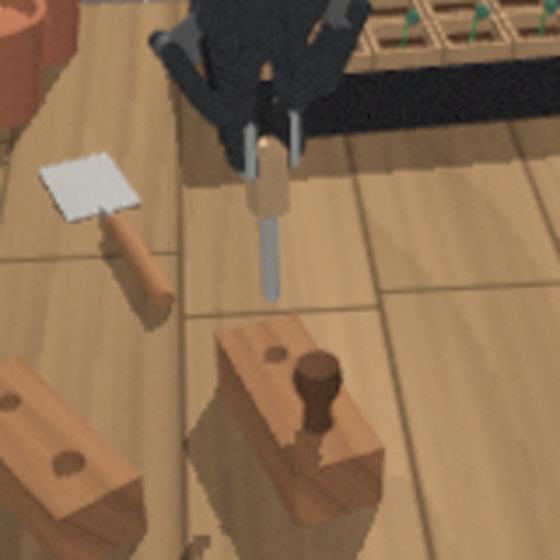

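The side crop shows the tip at (271,299) and the empty hole at (276,354). I'll project the hole to get the offset.

```bash
python3 - <<'E'
from h import *
m=camera_model("side");K=np.array(m["K"]);Rm=R(m["rvec"]);t=np.array(m["tvec"]).ravel();o=-Rm.T@t
for u,v,z in((276,354,.05),(271,299,.0985)):
    r=Rm.T@np.linalg.inv(K)@[200+u/3.5-.36,100+v/3.5-.36,1];print((o+(z-o[2])/r[2]*r).round(4))
E
```

```text
[0.482 0.173 0.05 ]
[0.4793 0.171  0.0985]
```

Request:
{"op": "send_rows", "data": {
  "steps": [
    {"dx":0.8,"dy":2.3,"dz":12,"yaw":0},
    {"dx":0.8,"dy":2.3,"dz":24,"yaw":0},
    {"dx":0.8,"dy":2.3,"dz":34,"yaw":0},
    {"dx":0.8,"dy":2.3,"dz":42,"yaw":0},
    {"dx":0.8,"dy":2.3,"dz":42,"yaw":0}
  ]
}}

```text
time: 13.0
tool_pos: [0.4776, 0.1728, 0.1256]
tool_rot: [-1.708, -2.632, 0.006]
force: [-0.7, -1.4, -2.5]
finger_gap: 0.0203
gripper_force: 60.2
```

Request:
{"op": "send_rows", "data": {
  "steps": [
    {"dx":0,"dy":0,"dz":3,"yaw":0},
    {"dx":0,"dy":0,"dz":6,"yaw":0},
    {"dx":0,"dy":0,"dz":9,"yaw":0},
    {"dx":0,"dy":0,"dz":12,"yaw":0}
  ]
}}

```text
time: 13.33
tool_pos: [0.4799, 0.1737, 0.1173]
tool_rot: [1.709, 2.635, 0.001]
force: [0.2, 0.0, -2.5]
finger_gap: 0.0205
gripper_force: 60.3
```

Request:
{"op": "send_rows", "data": {
  "steps": [
    {"dx":0,"dy":0,"dz":4,"yaw":0},
    {"dx":0,"dy":0,"dz":9,"yaw":0},
    {"dx":0,"dy":0,"dz":15,"yaw":0},
    {"dx":0,"dy":0,"dz":20,"yaw":0},
    {"dx":0,"dy":0,"dz":25,"yaw":0}
  ]
}}

```text
time: 13.75
tool_pos: [0.4794, 0.1735, 0.0912]
tool_rot: [-1.709, -2.635, 0.001]
force: [0.8, 0.5, -2.9]
finger_gap: 0.0209
gripper_force: 60.3
```

Request:
{"op": "send_rows", "data": {
  "steps": [
    {"dx":0,"dy":0,"dz":4,"yaw":0},
    {"dx":0,"dy":0,"dz":8,"yaw":0},
    {"dx":0,"dy":0,"dz":12,"yaw":0},
    {"dx":0,"dy":0,"dz":16,"yaw":0},
    {"dx":0,"dy":0,"dz":16,"yaw":0}
  ]
}}

```text
time: 14.17
tool_pos: [0.479, 0.1734, 0.075]
tool_rot: [-1.709, -2.635, 0.002]
force: [0.0, -0.5, -2.6]
finger_gap: 0.0205
gripper_force: 60.2
```

Request:
{"op": "send_rows", "data": {
  "steps": [
    {"dx":0,"dy":0,"dz":1,"yaw":0},
    {"dx":0,"dy":0,"dz":2,"yaw":0},
    {"dx":0,"dy":0,"dz":3,"yaw":0},
    {"dx":0,"dy":0,"dz":3,"yaw":0}
  ]
}}

```text
time: 14.5
tool_pos: [0.4796, 0.1735, 0.073]
tool_rot: [1.71, 2.636, 0.0]
force: [0.3, -0.7, -1.3]
finger_gap: 0.0209
gripper_force: 60.2
```

Request:
{"op": "send_rows", "data": {
  "gripper": 0.3,
  "steps": [
    {"dx":0,"dy":0,"dz":0,"yaw":0},
    {"dx":0,"dy":0,"dz":0,"yaw":0},
    {"dx":0,"dy":0,"dz":0,"yaw":0},
    {"dx":0,"dy":0,"dz":0,"yaw":0},
    {"dx":0,"dy":0,"dz":0,"yaw":0}
  ]
}}

```text
time: 14.92
tool_pos: [0.4798, 0.1736, 0.0733]
tool_rot: [1.709, 2.635, 0.001]
force: [-0.5, -0.1, -0.3]
finger_gap: 0.0557
gripper_force: 0.0
```

Request:
{"op": "send_rows", "data": {
  "steps": [
    {"dx":0,"dy":0,"dz":-15,"yaw":0},
    {"dx":0,"dy":0,"dz":-40,"yaw":0},
    {"dx":0,"dy":0,"dz":-75,"yaw":0},
    {"dx":0,"dy":0,"dz":-110,"yaw":0},
    {"dx":0,"dy":0,"dz":-140,"yaw":0}
  ]
}}

```text
time: 15.33
tool_pos: [0.4798, 0.1736, 0.2155]
tool_rot: [1.709, 2.635, 0.002]
force: [0.8, -0.0, 0.6]
finger_gap: 0.0556
gripper_force: 0.0
```

Request:
{"op": "send_rows", "data": {
  "steps": [
    {"dx":0,"dy":0,"dz":0,"yaw":0},
    {"dx":0,"dy":0,"dz":0,"yaw":0},
    {"dx":0,"dy":0,"dz":0,"yaw":0}
  ]
}}

```text
time: 15.58
tool_pos: [0.4792, 0.1735, 0.2124]
tool_rot: [-1.709, -2.635, 0.001]
force: [-0.9, -0.4, 0.5]
finger_gap: 0.0556
gripper_force: 0.0
```

```bash
python3 - <<'E'
from h import *
s=get_state();print(s["time"],s["tool_pos"],s["force"])
p,d=camera("side");save("s5.png",p)
P=cloud(d,camera_model("side"));X,Y,Z=P[...,0],P[...,1],P[...,2]
k=(np.hypot(X-.48,Y-.172)<.03)&(Z>.08)&(Z<.13);print(k.sum(),P[k].mean(0),P[k][:,2].max())
E
```

```text
15.5833 [0.47921208 0.17347944 0.21237972] [-0.87858481 -0.44562025  0.45263782]
191 [0.48039181 0.16728063 0.10161171] 0.11632337310760917
```

View pics/s5.png

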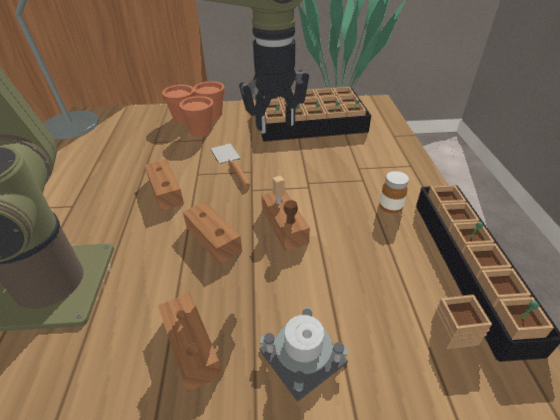

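The drift stands in its hole at (279,187), the gripper is clear above it, and the bore is empty at (307,334). The bystanders look unmoved. Handing in.

```bash
python3 -c "
from rig import *
print(hand_in())"
```

```text
the job is handed in; nothing more can be done
None
```

I pushed the bush down to its stop below the hub, with a highest measured force of about 16 N, then stood the drift upright in its own rack hole, let go, and handed the job in at about 16 s.

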